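# Put two cleaned pepper mills back together

### The job

Two pepper mills, one round and one square, lie in parts after cleaning. First stand each white barrel, upright and fully down, on the dark wooden foot of its own shape; only when both barrels are on, put each light wooden head fully down on the barrel of its own shape, with the sides of the square mill lined up from foot to head. Leave both mills standing free, drop nothing, and leave the shaker, the jar and the pot where they stand.

Things in the scene. Friction and masses are not known exactly. Their poses are not given: they have to be found in the camera images.
- round_foot: Round dark-wood foot of the round mill, fixed to the table: disc 68 mm across with its flat top 22 mm above the table, on it a steel boss 14 mm high, tapering from 34 mm across at its base to 20 mm at its tip. Origin: centre of its underside, on the table; z up.
- square_foot: Square dark-wood foot of the square mill, fixed to the table: 60 x 60 mm with its flat top 22 mm above the table, on it a round steel boss 14 mm high, tapering from 26 mm across to 14 mm. Origin: centre of its underside, on the table; z up, x and y square to its sides.
- round_barrel_mid (a point): Loose white ceramic barrel of the round mill, standing upright: cylinder 54 mm across and 72 mm high, with a steel neck on top, 14 mm high, tapering from 34 to 20 mm across; 86 mm high in all, 135 to 245 g. Underneath a round recess 40 mm across and 18 mm deep, which goes over the boss of the foot, so that the barrel's rim rests on the foot's flat top. Point: on the axis, 43 mm above its underside; z up.
- square_barrel_mid (a point): Loose white ceramic barrel of the square mill, standing upright: 44 x 44 mm and 60 mm high, with a round steel neck on top, 14 mm high, tapering from 26 to 14 mm across; 74 mm high in all, 105 to 190 g. Underneath a recess 32 mm square and 18 mm deep, which goes over the boss of the foot. Point: on the axis, 37 mm above its underside; z up, x and y square to its sides.
- round_head_mid (a point): Loose light-wood head of the round mill, standing upright: cylinder 54 mm across up to 34 mm, then a low dome to 45 mm, with a steel ball knob 16 mm across; 56 mm high in all, 65 to 125 g. Underneath a round recess 40 mm across and 18 mm deep, which goes over the barrel's neck, so that its rim rests on the barrel's 72 mm shoulder. Point: on the axis, 28 mm above its underside; z up.
- square_head_mid (a point): Loose light-wood head of the square mill, standing upright: block 46 x 46 mm and 34 mm high, with a steel knob on top, 14 mm across and 12 mm high; 46 mm high in all, 50 to 95 g. Underneath a recess 32 mm square and 18 mm deep, which goes over the barrel's neck, so that its rim rests on the barrel's 60 mm shoulder. Point: on the axis, 23 mm above its underside; z up, x and y square to its sides.
- shaker_mid (a point): Bystander: eight-sided glass shaker with a steel cap, 48 mm across, 82 mm high. Point: on the axis, half-way up. Leave it alone.
- jar_mid (a point): Bystander: white jar with a black cap, 54 mm across, 85 mm high. Point: on the axis, half-way up. Leave it alone.
- pot_mid (a point): Bystander: squat brown earthenware pot with a cork, 72 mm across, 65 mm high. Point: on the axis, half-way up. Leave it alone.
Mind the look-alikes: they are no part of the job. What is shaped like the square_foot but green or purple is not meant.

How it is judged:
By the outcome, as a careful person would: the job done as asked, in the order asked, and still so for the second after the job is handed in, with the robot touching nothing.
It also fails if it takes over 112 s, if anything falls off the work surface, if the arm or the gripper's body presses on something with over 40 N, if the wrist force passes 120 N, or if a joint passes its speed limit or range.

### The arm

A 6-joint arm with a two-finger parallel gripper is mounted at the origin on the work surface. World frame = base frame: x ahead of the robot, y to its left, z up, the work surface at z = 0. Lengths are in mm, angles in degrees, forces in N, time in s.
With the tool pointing down it reaches from about 300 to 850 mm from the base axis. Payload 4.2 kg.
Tool frame: the origin (TCP) lies between the finger pads; the fingertips stand 19 mm ahead of it and the grasp point (between the pads) is the TCP; z points along the fingers, x is the direction in which the jaws open and shut, and the axes are right-handed (so a half turn about z gives the same grasp; the last joint's range is limited). The gripper opens to 91 mm and grips with 3 to 60 N. Pads are 32 mm wide; open, the fingers measure 118 mm over their backs; the gripper's body (76 mm by 178 mm) begins 60 mm behind the grasp point.
Start: joints at [-67.265, 18.312, 89.639, -0, 72.044, -1.146], TCP at [232.785, -525.787, 232.976] pointing down, gripper open.
Joint ranges: [-177.97, 177.97], [-48.28, 115.42], [12.27, 149.76], [-77.06, 257.06], [2.81, 150.46], [-146.56, 146.56]. Speed limits (degrees/s): [147.25, 147.25, 180, 180, 180, 180].

### API

Orientations are given as [roll, pitch, yaw] about the fixed x, y, z axes, in that order (R = Rz(yaw) Ry(pitch) Rx(roll)).
In Python, from workcell import sensors, grab_frame, env gives the robot as it stands.
- The arm moves only by the tool servo_tool, never from a script. Its argument "motion" is one flat list of numbers, 7 for each row, row after row: the shift along the world's x, y, z in mm, then the turn, a rotation vector about the world's x, y, z in rad, then the opening in per cent of the stroke, from 0 (shut) to 100 (fully open). In form: [x, y, z, rx, ry, rz, grip, x, y, z, rx, ry, rz, grip, ...]. A call has 1 to 10 rows; each row shifts and turns the commanded pose from where the row before left it; what a row does not reach is not made up. A row lasts 1/12 s, in which the tool goes at most 41.7 mm and 7.16 degrees, less where a joint would pass 70% of its speed; a pose out of reach is approached as far as the arm can. A call with a gripper value outside its range is refused whole. The fingers move at their own pace and stop on an object; "newtons" is the grip in N (left out, the last holds). Time passes only in rows, so rows that do not move let the fingers close. It gives the time, the measured TCP pose, the force and the opening at its end, in the units of the state.
- sensors.state(): the state, without advancing time (a new reading comes with each control period).
- grab_frame(name): name is "side" or "top"; returns a dict with "image" (384x512x3 uint8, red, green, blue), "depth" (384x512 float32, mm along the optical axis (not along the pixel's ray), 0 where there is no reading), "fx", "fy", "cx", "cy" (pixels), "extrinsics" (4x4, takes a point from camera to world coordinates). Camera axes: x right, y up, looking along -z (the intrinsics and any distortion apply to the point x, -y, -z); pixel columns grow to the right and rows downward; lengths in mm; the calibration is good to about 2 mm. A picture is of the moment at which its call begins.
- env.job_done(): hands the job in, once; it reports no verdict.
The state is a dict: "time_s": time; "qpos": joint angles; "qvel": joint speeds; "effort": joint torques, N m; "ee_pos": TCP position; "ee_rot": TCP orientation; "force": force on the tool from outside, world axes, zero at the start; "torque": the same for the moment, N m; "gripper_width": finger opening in mm.
Only numpy, scipy, OpenCV 4.12 (cv2) and the standard library are available. Lean on these libraries where they do the work, as an engineer would, in place of code of your own. Each camera call takes 0.05 s, during which the arm holds its last target.

## Working session

There is one attempt and no reset: what is moved stays moved. The work goes in short steps, Python scripts to look and compute and a tool call to move; the robot and the scene stay as the last step left them, time stands still between calls to the robot, and variables do not carry over. Pictures are saved under pics/ and viewed, and the job is handed in when it is done.

Besides the shell and the picture viewer there is one more tool, called after "Emit:" by a JSON object that holds its "fn" and its "kwargs". servo_tool: Moves the arm, as the interface text tells. Its arguments: {"type":"object","properties":{"motion":{"type":"array"},"newtons":{"type":"number"}},"required":["motion"]}

```bash
mkdir -p pics; ls; python3 - <<'E'
from workcell import sensors, grab_frame, env
import cv2, numpy as np, pickle
print(sensors.state())
for n in ("side","top"):
    f=grab_frame(n); pickle.dump(f,open(f'pics/{n}0.pkl','wb'))
    cv2.imwrite(f'pics/{n}0.png',cv2.cvtColor(f['image'],cv2.COLOR_RGB2BGR))
    print(n,f['fx'],f['fy'],f['cx'],f['cy'],[k for k in f],f['extrinsics'].round(3).tolist())
E
```

```text
pics
{'time_s': 0.0, 'qpos': array([-6.72667980e+01,  1.83504617e+01,  8.97062350e+01, -4.88214603e-04,
        7.20426163e+01, -1.14501977e+00]), 'qvel': array([-0.10692213,  0.04832259,  0.04063418, -0.03158263, -0.0970099 ,
        0.07446542]), 'effort': array([ 3.08238350e-04, -4.12452722e+01, -2.31975639e+01,  7.30394572e-02,
        4.59035242e-02, -1.25845859e-04]), 'ee_pos': array([ 232.58288261, -525.35137535,  232.13322484]), 'ee_rot': array([-1.79998480e+02,  9.93024176e-02, -6.61216259e+01]), 'force': array([-0.40080951,  0.72294839, -0.13084793]), 'torque': array([ 0.01698411, -0.01329442,  0.01074264]), 'gripper_width': 90.8703401464491}
side 444.27965442620217 444.27965442620217 255.11639126503835 191.45846288918 ['image', 'depth', 'fx', 'fy', 'cx', 'cy', 'extrinsics'] [[-0.837, 0.432, -0.335, 67.368], [-0.547, -0.648, 0.531, 708.636], [0.013, 0.627, 0.779, 1117.549], [0.0, 0.0, 0.0, 1.0]]
top 470.5709963023485 470.5709963023485 258.87465467455655 192.89479525745736 ['image', 'depth', 'fx', 'fy', 'cx', 'cy', 'extrinsics'] [[0.014, 0.997, -0.081, 390.724], [-1.0, 0.014, -0.008, -28.721], [-0.007, 0.081, 0.997, 1456.988], [0.0, 0.0, 0.0, 1.0]]
```

View pics/side0.png

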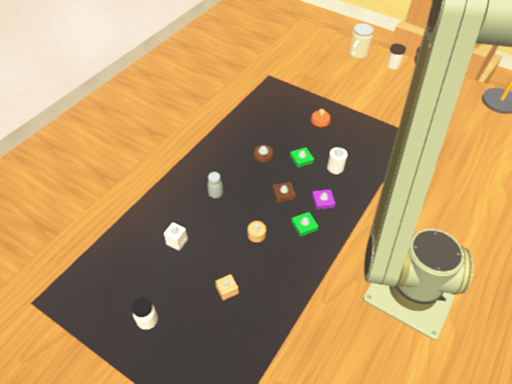

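View pics/top0.png

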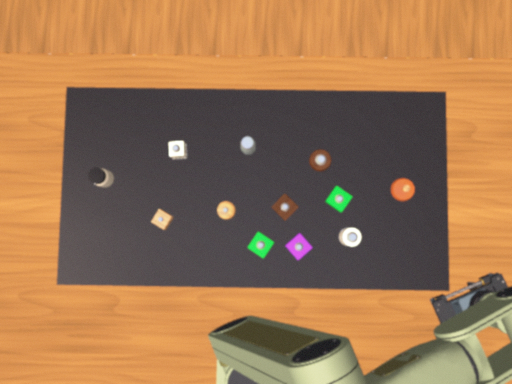

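```bash
cat > h.py <<'E'
import numpy as np, cv2, pickle
def cloud(f):
    d=f['depth']; H,W=d.shape; u,v=np.meshgrid(np.arange(W),np.arange(H))
    p=np.stack([(u-f['cx'])/f['fx']*d,-(v-f['cy'])/f['fy']*d,-d],-1)
    E=f['extrinsics']; P=p@E[:3,:3].T+E[:3,3]; P[d<=0]=np.nan; return P
def ray(f,u,v,z):
    u=np.asarray(u,float);v=np.asarray(v,float)
    r=np.stack([(u-f['cx'])/f['fx'],-(v-f['cy'])/f['fy'],-np.ones_like(u)],-1)
    E=f['extrinsics']; w=r@E[:3,:3].T; o=E[:3,3]
    return o+w*((z-o[2])/w[...,2])[...,None]
def proj(f,P):
    E=f['extrinsics']; c=(np.asarray(P,float)-E[:3,3])@E[:3,:3]
    return np.stack([f['cx']+f['fx']*c[...,0]/-c[...,2], f['cy']-f['fy']*c[...,1]/-c[...,2]],-1)
E
python3 - <<'E'
from h import *
T=pickle.load(open('pics/top0.pkl','rb'));S=pickle.load(open('pics/side0.pkl','rb'))
names={'rfoot':((320,160),(263,153)),'sfoot':((285,207),(284,191)),'rbar':((350,237),(337,160)),'sbar':((177,149),(176,236)),'rhead':((226,210),(257,232)),'shead':((162,219),(227,287)),'shaker':((248,144),(215,185)),'jar':((98,176),(145,313)),'pot':((402,189),(320,118)),'g1':((339,199),(302,157)),'g2':((261,245),(305,223)),'pur':((299,246),(323,199))}
PT,PS=cloud(T),cloud(S)
for n,(a,b) in names.items():
    print(n,PT[a[1],a[0]].round(0),PS[b[1],b[0]].round(0))
print(PT[100:110,100,2].round(1),PS[250,200:205,2])
out=[]
for n,(a,b) in list(names.items())[:6]:
    row=[]
    for f,c in ((T,a),(S,b)):
        im=f['image'][c[1]-28:c[1]+28,c[0]-28:c[0]+28][...,::-1]
        row.append(cv2.resize(im,(196,196),interpolation=cv2.INTER_NEAREST))
    out.append(np.hstack(row))
cv2.imwrite('pics/crops.png',np.vstack([np.hstack(out[i:i+2]) for i in (0,2,4)]))
E
```

```text
rfoot [ 609. -202.   35.] [ 604. -186.   32.]
sfoot [464. -97.  39.] [462. -87.  27.]
rbar [ 378. -283.   90.] [ 371. -264.   67.]
sbar [631. 228.  71.] [623. 244.  54.]
rhead [452.  80.  50.] [444.  97.  39.]
shead [423. 271.  47.] [416. 287.  37.]
shaker [647.  16.  83.] [639.  35.  60.]
jar [545. 454.  89.] [527. 473.  85.]
pot [ 522. -443.   61.] [ 518. -430.   50.]
g1 [ 491. -259.   41.] [nan nan nan]
g2 [349. -26.  39.] [344. -11.  35.]
pur [ 348. -140.   38.] [ 344. -126.   28.]
[-4.7 -0.6  3.6  6.3  5.6  4.6 -5.  -1.3  3.6 -1.7] [ 0.18867716  2.57848787  1.01399618  1.70310633 -0.79604284]
```

View pics/crops.png

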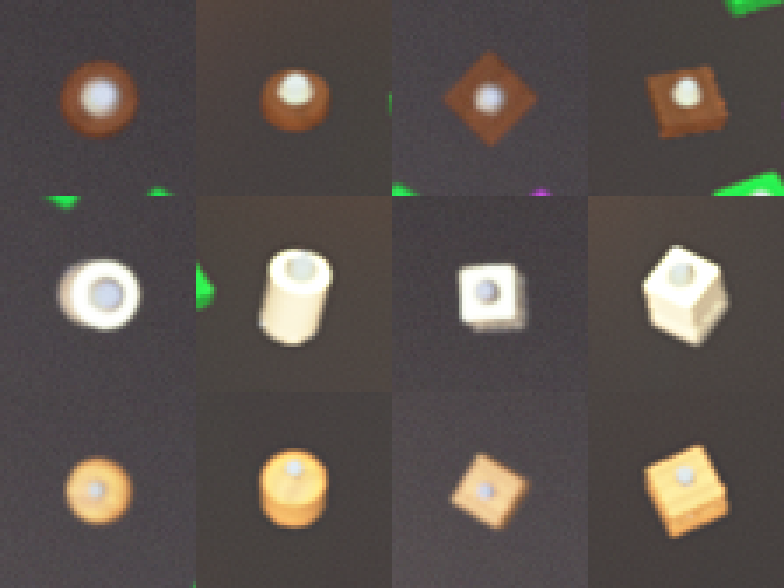

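```bash
cat > m.py <<'E'
from h import *
from scipy.optimize import least_squares
th=np.linspace(0,2*np.pi,72,endpoint=False)
def disc(r,z): return np.stack([r*np.cos(th),r*np.sin(th),0*th+z],-1)
def sq(a,z): return np.array([[i*a/2,j*a/2,z] for i in(-1,1) for j in(-1,1)])
M={'rfoot':[disc(34,0),disc(34,22),disc(10,36)],'sfoot':[sq(60,0),sq(60,22),disc(7,36)],
'rbar':[disc(27,0),disc(27,72),disc(10,86)],'sbar':[sq(44,0),sq(44,60),disc(7,74)],
'rhead':[disc(27,0),disc(27,34),disc(8,48)],'shead':[sq(46,0),sq(46,34),disc(7,46)]}
M={k:np.vstack(v) for k,v in M.items()}
dirs=np.stack([np.cos(th),np.sin(th)],-1)
def hull(f,c,R=26,thr=45):
    im=f['image'].astype(np.float32)
    x0,y0=c[0]-R,c[1]-R; cr=im[y0:y0+2*R,x0:x0+2*R]
    bg=np.median(cr.reshape(-1,3),0)
    U=8; d=cv2.resize(np.abs(cr-bg).max(-1),None,fx=U,fy=U,interpolation=cv2.INTER_CUBIC)
    m=(d>thr).astype(np.uint8); n,l,st,ce=cv2.connectedComponentsWithStats(m)
    k=l[R*U,R*U]
    if k==0: k=1+np.argmax(st[1:,4])
    pts=np.argwhere(l==k)[:,::-1]
    h=cv2.convexHull(pts.astype(np.int32))[:,0].astype(float)
    return (h+.5)/U-.5+[x0,y0]
def fit(name,views,x0,base=0.,yaw0=None,thr=45):
    model=M[name]; obs=[(f,(hull(f,c,thr=thr)@dirs.T).max(0)) for f,c in views]
    s=name[0]=='s'
    def res(p):
        c,sn=np.cos(p[2]),np.sin(p[2]); R=np.array([[c,-sn,0],[sn,c,0],[0,0,1]])
        W=model@R.T+[p[0],p[1],base]; r=[]
        for i,(f,o) in enumerate(obs): r.append((proj(f,W)@dirs.T).max(0)+p[3+i]-o)
        return np.r_[np.concatenate(r),0 if s else p[2]]
    best=None
    for y in ([yaw0] if yaw0 is not None else ([0,.4,.8,1.2] if s else [0])):
        q=least_squares(res,[x0[0],x0[1],y]+[0]*len(views),loss='soft_l1',f_scale=.3)
        if best is None or q.cost<best.cost: best=q
    p=best.x; yaw=(np.degrees(p[2])+45)%90-45
    return p[0],p[1],yaw,p[3:],np.sqrt(np.mean(res(p)**2))
E
python3 - <<'E'
from m import *
T=pickle.load(open('pics/top0.pkl','rb'));S=pickle.load(open('pics/side0.pkl','rb'))
names={'rfoot':((320,160),(263,153),(609,-202)),'sfoot':((285,207),(284,191),(464,-97)),'rbar':((350,237),(337,160),(378,-283)),'sbar':((177,149),(176,236),(631,228)),'rhead':((226,210),(257,232),(452,80)),'shead':((162,219),(227,287),(423,271))}
for n,(a,b,x) in names.items():
  for t in (30,45,):
    thr=t
    for v in ([(T,a)],[(S,b)],[(T,a),(S,b)]):
        r=fit(n,v,x,thr=t); print(n,t,np.round(r[:3],1),np.round(r[3],2),round(r[4],2))
E
```

```text
rfoot 30 [ 613.8 -204.2   13.4] [-0.73] 0.15
rfoot 30 [ 614.6 -203.     3.8] [-0.56] 0.15
rfoot 30 [ 614.2 -203.7   -0.9] [-0.75 -0.57] 0.22
rfoot 45 [ 614.  -204.5    0.7] [-1.36] 0.19
rfoot 45 [ 614.7 -203.3   -1.2] [-0.98] 0.2
rfoot 45 [ 614.3 -204.    -5.9] [-1.37 -0.97] 0.24
sfoot 30 [466.  -96.7 -43.6] [-0.73] 0.27
sfoot 30 [467.8 -96.  -42.9] [-0.55] 0.36
sfoot 30 [466.7 -96.4 -43.2] [-0.72 -0.49] 0.38
sfoot 45 [465.7 -97.2 -43.1] [-1.64] 0.37
sfoot 45 [467.5 -96.3 -42.6] [-0.96] 0.39
sfoot 45 [466.5 -96.8 -42.7] [-1.59 -0.92] 0.45
rbar 30 [ 378.4 -291.8   19.3] [1.07] 0.12
rbar 30 [ 380.4 -290.8   -0.5] [0.82] 0.19
rbar 30 [ 379.2 -291.4    5.9] [1.06 0.8 ] 0.29
rbar 45 [ 378.4 -291.9   24.8] [0.82] 0.14
rbar 45 [ 380.4 -291.    -4.9] [0.64] 0.19
rbar 45 [ 379.2 -291.5   -3.4] [0.82 0.62] 0.3
sbar 30 [636.4 234.8   3.9] [0.64] 0.27
sbar 30 [637.  234.8   4.8] [0.52] 0.21
sbar 30 [636.7 234.9   4.3] [0.64 0.52] 0.26
sbar 45 [636.6 235.1   3.8] [0.35] 0.28
sbar 45 [637.1 234.8   4.9] [0.33] 0.21
sbar 45 [636.8 235.    4.4] [0.36 0.34] 0.26
rhead 30 [454.2  83.3  -5.5] [0.81] 0.12
rhead 30 [455.4  82.8   5. ] [0.69] 0.1
rhead 30 [454.7  83.1   4.6] [0.79 0.7 ] 0.19
rhead 45 [454.3  83.4  -5.8] [0.53] 0.13
rhead 45 [4.554e+02 8.280e+01 2.000e-01] [0.5] 0.11
rhead 45 [454.8  83.2   9.4] [0.52 0.5 ] 0.18
shead 30 [423.7 279.6 -31. ] [0.32] 0.27
shead 30 [423.9 279.  -28.8] [0.54] 0.21
shead 30 [423.9 279.3 -29.9] [0.3  0.53] 0.26
shead 45 [423.8 279.8 -31.1] [0.03] 0.32
shead 45 [423.9 279.  -28.9] [0.34] 0.22
shead 45 [423.9 279.4 -30. ] [0.02 0.33] 0.31
```

Look-alikes (top-view pixels):
- **Square foot:** brown at (285,207). The greens at (339,199) and (261,245) and the purple at (299,246) are decoys.
- **Round foot:** brown disc at (320,160). The pot at (402,189) is orange.
- **White barrels:** round at (350,237), square at (177,149). The jar at (98,176) has a black cap, and the shaker is at (248,144).
- **Heads:** round at (226,210), square at (162,219).

The crops confirm these choices, and the two views agree within 2 mm. First I move over the round barrel.

Emit:
{"fn": "servo_tool", "kwargs": {"motion": [14.6,23.4,-3,0,0,0,100,14.6,23.4,-3,0,0,0,100,14.6,23.4,-3,0,0,0,100,14.6,23.4,-3,0,0,0,100,14.6,23.4,-3,0,0,0,100,14.6,23.4,-3,0,0,0,100,14.6,23.4,-3,0,0,0,100,14.6,23.4,-3,0,0,0,100,14.6,23.4,-3,0,0,0,100,15,23.8,-3,0,0,0,100], "newtons": 25}}

```text
time_s: 0.93
ee_pos: [379.4, -290.0, 202.5]
ee_rot: [180.0, 0.0, -66.1]
force: [-0.1, 0.4, 0.2]
gripper_width: 91.0
```

Emit:
{"fn": "servo_tool", "kwargs": {"motion": [0,0,-25,0,0,0,100,0,0,-30,0,0,0,100,0,0,-30,0,0,0,100,0,0,-25,0,0,0,100,0,0,-20,0,0,0,100,0,0,-15,0,0,0,100,0,0,-10,0,0,0,100,0,0,-3,0,0,0,100,0,0,0,0,0,0,100]}}

```text
time_s: 1.68
ee_pos: [378.7, -291.0, 44.1]
ee_rot: [179.9, 0.1, -66.1]
force: [-0.0, 0.7, 0.4]
gripper_width: 91.4
```

Emit:
{"fn": "servo_tool", "kwargs": {"motion": [0,0,0,0,0,0,70,0,0,0,0,0,0,60,0,0,0,0,0,0,50,0,0,0,0,0,0,40,0,0,0,0,0,0,40,0,0,0,0,0,0,40,0,0,0,0,0,0,40,0,0,0,0,0,0,40]}}

```text
time_s: 2.35
ee_pos: [379.2, -291.3, 45.3]
ee_rot: [-180.0, -0.0, -66.1]
force: [-1.2, 1.6, 3.0]
gripper_width: 54.0
```

```bash
cat > snap.py <<'E'
import sys,pickle,cv2,numpy as np
from workcell import grab_frame,sensors
t=sys.argv[1]; out=[]
for n in ('top','side'):
    f=grab_frame(n); pickle.dump(f,open(f'pics/{n}_{t}.pkl','wb'))
    i=f['image'][...,::-1]; c=tuple(map(int,sys.argv[2 if n=='top' else 3].split(',')))
    x,y=max(c[0]-50,0),max(c[1]-60,0); out.append(cv2.resize(i[y:y+120,x:x+100],(400,480),interpolation=cv2.INTER_CUBIC))
cv2.imwrite(f'pics/{t}.png',np.hstack(out))
s=sensors.state(); print({k:np.round(s[k],2).tolist() for k in('time_s','ee_pos','ee_rot','force','gripper_width','qpos')})
E
python3 snap.py grip1 350,237 337,160
```

```text
{'time_s': 2.45, 'ee_pos': [379.19, -291.34, 45.26], 'ee_rot': [-179.99, -0.0, -66.13], 'force': [-1.02, 1.69, 4.56], 'gripper_width': 53.16, 'qpos': [-38.92, 21.75, 116.53, 0.0, 41.71, 27.21]}
```

View pics/grip1.png

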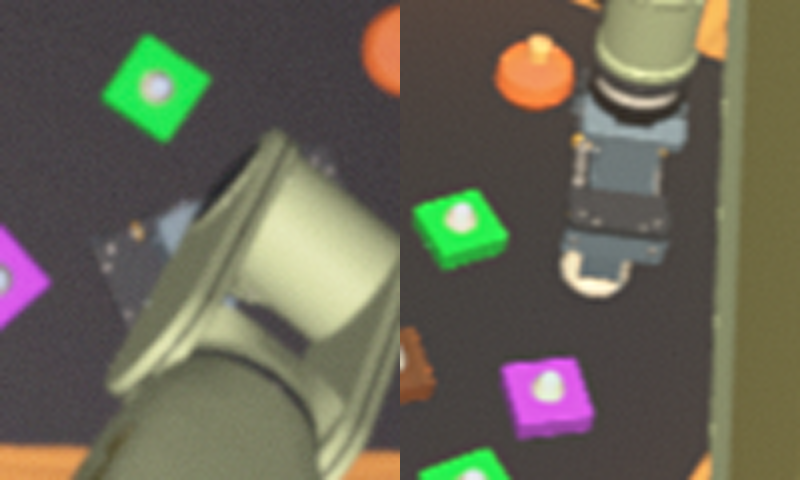

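The side view shows the round barrel held between the pads at (595,275) in the crop, and the opening reads 54 mm as it should. Next I lift it and carry it over the round foot.

Emit:
{"fn": "servo_tool", "kwargs": {"motion": [0,0,5,0,0,0,40,0,0,15,0,0,0,40,0,0,25,0,0,0,40,0,0,30,0,0,0,40,5,2,25,0,0,0,40,15,6,10,0,0,0,40,25,10,0,0,0,0,40,25,9,0,0,0,0,40,25,9,0,0,0,0,40,25,9,0,0,0,0,40]}}

```text
time_s: 3.28
ee_pos: [500.0, -245.8, 154.8]
ee_rot: [180.0, 0.0, -66.1]
force: [0.0, -0.4, -2.3]
gripper_width: 53.9
```

Emit:
{"fn": "servo_tool", "kwargs": {"motion": [25,9,0,0,0,0,40,25,9,0,0,0,0,40,25,9,0,0,0,0,40,20,8,0,0,0,0,40,12,5,0,0,0,0,40,6,2,0,0,0,0,40,2.1,0.6,0,0,0,0,40,0,0,-15,0,0,0,40,0,0,-15,0,0,0,40,0,0,0,0,0,0,40]}}

```text
time_s: 4.12
ee_pos: [611.1, -203.7, 122.0]
ee_rot: [179.7, 0.3, -66.2]
force: [-1.0, 0.0, -1.5]
gripper_width: 53.6
```

```bash
python3 snap.py over1 320,160 263,153
```

```text
{'time_s': 4.22, 'ee_pos': [613.06, -204.22, 124.78], 'ee_rot': [179.91, 0.06, -66.17], 'force': [0.03, 0.33, -1.72], 'gripper_width': 53.92, 'qpos': [-19.43, 29.2, 88.38, -0.02, 62.52, 46.74]}
```

View pics/over1.png

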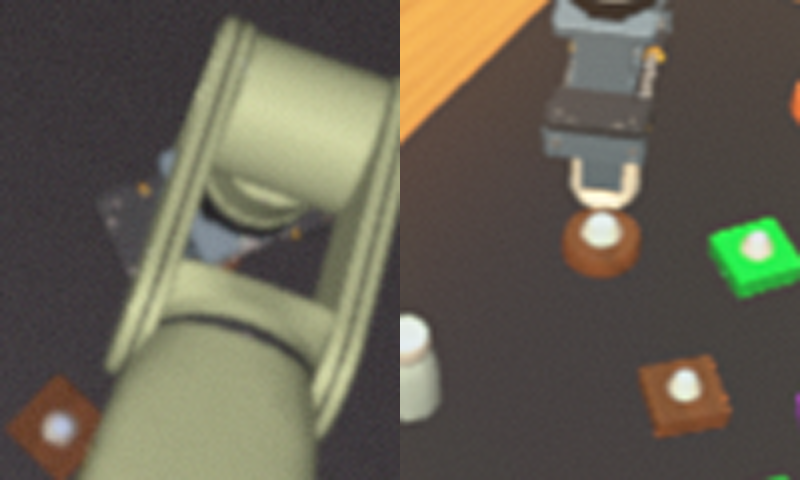

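The barrel is upright and lined up over the round foot (boss at (600,230) in the crop). I lower it.

Emit:
{"fn": "servo_tool", "kwargs": {"motion": [0,0,-15,0,0,0,40,0,0,-15,0,0,0,40,0,0,-8,0,0,0,40,0,0,-6,0,0,0,40,0,0,-5,0,0,0,40,0,0,-4,0,0,0,40,0,0,-3,0,0,0,40,0,0,0,0,0,0,40,0,0,0,0,0,0,40]}}

```text
time_s: 4.97
ee_pos: [614.5, -203.9, 69.2]
ee_rot: [-180.0, -0.0, -66.1]
force: [-0.5, 1.3, -1.7]
gripper_width: 54.0
```

Emit:
{"fn": "servo_tool", "kwargs": {"motion": [0,0,-1,0,0,0,40,0,0,-1,0,0,0,40,0,0,-0.5,0,0,0,40,0,0,0,0,0,0,40,0,0,0,0,0,0,40]}}

```text
time_s: 5.38
ee_pos: [614.6, -203.9, 67.3]
ee_rot: [-179.9, -0.0, -66.1]
force: [-1.1, 0.5, 3.1]
gripper_width: 53.7
```

Contact is at the height I expected (67 mm) and the force has reversed sign. I release and retreat.

Emit:
{"fn": "servo_tool", "kwargs": {"motion": [0,0,0,0,0,0,60,0,0,0,0,0,0,65,0,0,0,0,0,0,80,0,0,0,0,0,0,100,0,0,0,0,0,0,100,0,0,0,0,0,0,100,0,0,20,0,0,0,100,0,0,30,0,0,0,100,0,0,35,0,0,0,100,0,0,35,0,0,0,100]}}

```text
time_s: 6.22
ee_pos: [613.8, -203.6, 187.2]
ee_rot: [179.9, 0.1, -66.1]
force: [0.4, -0.5, 0.1]
gripper_width: 91.2
```

Emit:
{"fn": "servo_tool", "kwargs": {"motion": [1.2,25,0,0,0,0.07,100,1.2,25,0,0,0,0.07,100,1.2,25,0,0,0,0.07,100,1.2,25,0,0,0,0.07,100,1.2,25,0,0,0,0.07,100,1.2,25,0,0,0,0.07,100,1.2,25,0,0,0,0.07,100,1.2,25,0,0,0,0.07,100,1.2,25,0,0,0,0.07,100,1.2,25,0,0,0,0.07,100]}}

```text
time_s: 7.05
ee_pos: [626.2, 47.4, 186.4]
ee_rot: [180.0, -0.0, -25.8]
force: [0.9, 0.3, -0.6]
gripper_width: 91.2
```

Emit:
{"fn": "servo_tool", "kwargs": {"motion": [1.4,25,0,0,0,0.07,100,1.4,25,0,0,0,0.07,100,1.4,25,0,0,0,0.07,100,1.4,25,0,0,0,0.07,100,1.4,25,0,0,0,0.07,100,1.4,25,0,0,0,0.07,100,1.4,25,0,0,0,0.07,100,0.6,13.7,0,0,0,0.0405,100,0,0,-20,0,0,0,100,0,0,-10.5,0,0,0,100]}}

```text
time_s: 7.88
ee_pos: [636.2, 235.4, 154.6]
ee_rot: [180.0, 0.1, 4.5]
force: [-0.5, -1.0, -1.2]
gripper_width: 91.5
```

```bash
cat > /tmp/a.txt </dev/null; python3 snap.py a2 320,160 263,153; python3 - <<'E'
from m import *
T=pickle.load(open('pics/top_a2.pkl','rb'));S=pickle.load(open('pics/side_a2.pkl','rb'))
for v in ([(T,(317,160))],[(S,(265,135))]):
  pass
b=M['rbar']; 
print(proj(T,[614,-204,108]),proj(S,[614,-204,108]))
E
```

```text
{'time_s': 7.98, 'ee_pos': [635.05, 233.89, 153.15], 'ee_rot': [179.89, 0.33, 4.36], 'force': [0.23, -0.75, 0.6], 'gripper_width': 91.32, 'qpos': [19.26, 30.62, 81.4, -0.03, 68.32, 14.91]}
[323.66299077 154.60320442] [263.9216011  132.19857469]
```

View pics/a2.png

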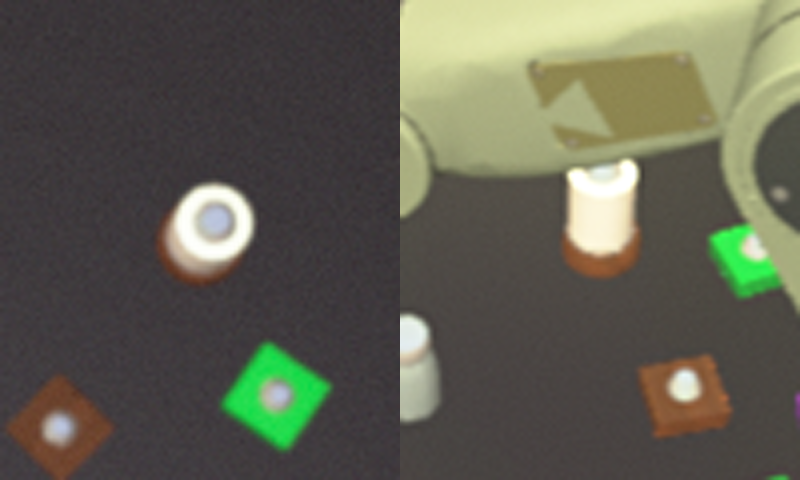

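The round barrel stands seated. Its neck tip is at about (323.7,154.7), and the projected target is (323.7,154.6). Now the square barrel: I descend and grip.

Emit:
{"fn": "servo_tool", "kwargs": {"motion": [0,0,-30,0,0,0,100,0,0,-30,0,0,0,100,0,0,-25,0,0,0,100,0,0,-20,0,0,0,100,0,0,-12,0,0,0,100,0,0,-3,0,0,0,80,0,0,0,0,0,0,60,0,0,0,0,0,0,50,0,0,0,0,0,0,40,0,0,0,0,0,0,30]}}

```text
time_s: 8.82
ee_pos: [637.6, 235.2, 37.6]
ee_rot: [-180.0, -0.2, 4.4]
force: [-0.4, -0.0, 0.4]
gripper_width: 60.7
```

Emit:
{"fn": "servo_tool", "kwargs": {"motion": [0,0,0,0,0,0,30,0,0,0,0,0,0,30,0,0,0,0,0,0,30,0,0,0,0,0,0,30]}}

```text
time_s: 9.15
ee_pos: [636.9, 235.1, 36.6]
ee_rot: [-180.0, -0.0, 4.4]
force: [-0.2, 0.4, 2.3]
gripper_width: 44.0
```

```bash
python3 snap.py a3 177,149 176,236
```

```text
{'time_s': 9.25, 'ee_pos': [636.89, 235.05, 36.57], 'ee_rot': [-179.99, -0.04, 4.38], 'force': [-0.35, 0.0, 4.14], 'gripper_width': 44.07, 'qpos': [19.28, 36.63, 88.74, 0.0, 54.58, 14.9]}
```

View pics/a3.png

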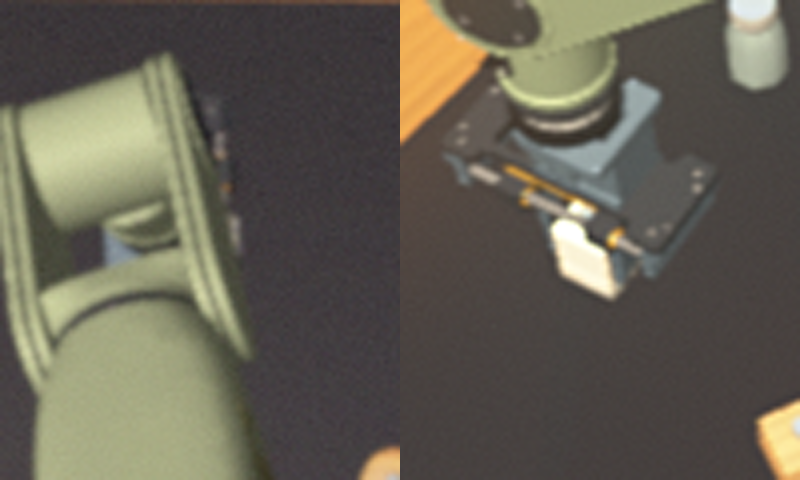

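The square barrel is gripped, with the opening at 44.0 mm as it should be. I carry it to the square foot, turning to yaw 47°.

Emit:
{"fn": "servo_tool", "kwargs": {"motion": [0,0,5,0,0,0,30,0,0,20,0,0,0,30,0,0,30,0,0,0,30,0,0,30,0,0,0,30,0,0,20,0,0,0,30,-10.6,-20.7,0,0,0,0.0465,30,-10.6,-20.7,0,0,0,0.0465,30,-10.6,-20.7,0,0,0,0.0465,30,-10.6,-20.7,0,0,0,0.0465,30,-10.6,-20.7,0,0,0,0.0465,30]}}

```text
time_s: 10.08
ee_pos: [582.7, 130.5, 140.6]
ee_rot: [-180.0, 0.1, 17.9]
force: [-0.7, -0.9, -1.3]
gripper_width: 44.1
```

Emit:
{"fn": "servo_tool", "kwargs": {"motion": [-10.6,-20.7,0,0,0,0.0465,30,-10.6,-20.7,0,0,0,0.0465,30,-10.6,-20.7,0,0,0,0.0465,30,-10.6,-20.7,0,0,0,0.0465,30,-10.6,-20.7,0,0,0,0.0465,30,-10.6,-20.7,0,0,0,0.0465,30,-10.6,-20.7,0,0,0,0.0465,30,-10.6,-20.7,0,0,0,0.0465,30,-10.6,-20.7,0,0,0,0.0465,30,-10.6,-20.7,0,0,0,0.0465,30]}}

```text
time_s: 10.92
ee_pos: [476.7, -76.4, 140.8]
ee_rot: [-180.0, 0.0, 44.5]
force: [0.8, 0.1, -1.5]
gripper_width: 43.8
```

Emit:
{"fn": "servo_tool", "kwargs": {"motion": [-7,-13,0,0,0,0.03,30,-4,-7.9,0,0,0,0.016,30,0,0,-20,0,0,0,30,0,0,-15,0,0,0,30,0,0,0,0,0,0,30,0,0,0,0,0,0,30]}}

```text
time_s: 11.42
ee_pos: [466.0, -96.4, 105.5]
ee_rot: [-179.9, 0.1, 47.0]
force: [-0.5, -0.1, -1.3]
gripper_width: 43.9
```

```bash
python3 snap.py a4 285,207 284,191
```

```text
{'time_s': 11.52, 'ee_pos': [467.23, -96.51, 106.64], 'ee_rot': [179.95, -0.04, 46.99], 'force': [-0.51, -0.31, -0.98], 'gripper_width': 44.04, 'qpos': [-13.05, 16.7, 112.64, 0.01, 50.59, -60.05]}
```

View pics/a4.png

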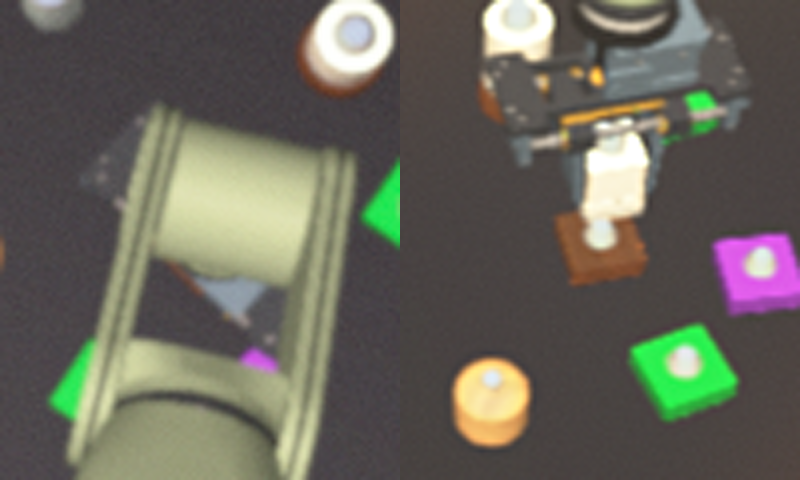

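```bash
python3 - <<'E'
from m import *
S=pickle.load(open('pics/side_a4.pkl','rb'))
c,s=np.cos(np.radians(47)),np.sin(np.radians(47));R=np.array([[c,-s,0],[s,c,0],[0,0,1]])
W=np.vstack([sq(44,0),sq(44,60),[[0,0,74]]])@R.T+[466.7,-96.5,70]
im=S['image'][131:251,234:334][...,::-1].copy(); im=cv2.resize(im,(800,960),interpolation=cv2.INTER_CUBIC)
P=proj(S,W);print(P.round(1).tolist(), proj(S,[466.7,-96.5,36]))
for p in P: cv2.circle(im,tuple(((p-[234,131]+.5)*8).astype(int)),4,(0,0,255),-1)
W=sq(60,22)@R.T+[466.7,-96.5,0]
for p in proj(S,W): cv2.circle(im,tuple(((p-[234,131]+.5)*8).astype(int)),4,(255,0,0),-1)
cv2.imwrite('pics/a4c.png',im[100:650,100:700])
E
```

```text
[[289.9, 173.2], [294.0, 183.7], [276.3, 175.6], [280.2, 186.2], [291.3, 160.1], [295.6, 170.7], [277.3, 162.6], [281.3, 173.3], [286.7, 163.5]] [284.38323164 186.58671459]
```

View pics/a4c.png

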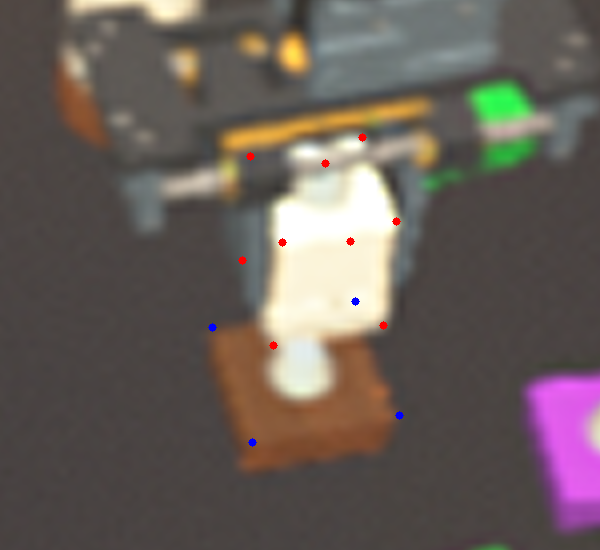

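The predicted corners match the barrel and the foot to within about a pixel. I lower it.

Emit:
{"fn": "servo_tool", "kwargs": {"motion": [0,0,-15,0,0,0,30,0,0,-12,0,0,0,30,0,0,-7,0,0,0,30,0,0,-5,0,0,0,30,0,0,-4,0,0,0,30,0,0,-3,0,0,0,30,0,0,0,0,0,0,30,0,0,0,0,0,0,30]}}

```text
time_s: 12.18
ee_pos: [466.9, -96.5, 60.2]
ee_rot: [180.0, -0.0, 47.0]
force: [-0.7, 0.2, -1.3]
gripper_width: 43.7
```

Emit:
{"fn": "servo_tool", "kwargs": {"motion": [0,0,-1,0,0,0,30,0,0,-1,0,0,0,30,0,0,-0.5,0,0,0,30,0,0,0,0,0,0,30,0,0,0,0,0,0,30]}}

```text
time_s: 12.6
ee_pos: [467.0, -96.6, 58.5]
ee_rot: [179.9, -0.0, 47.0]
force: [-1.8, 0.9, 6.2]
gripper_width: 43.9
```

Seated: 58.5 mm with contact force. I release and rise.

Emit:
{"fn": "servo_tool", "kwargs": {"motion": [0,0,0,0,0,0,50,0,0,0,0,0,0,55,0,0,0,0,0,0,70,0,0,0,0,0,0,90,0,0,0,0,0,0,100,0,0,0,0,0,0,100,0,0,20,0,0,0,100,0,0,30,0,0,0,100,0,0,35,0,0,0,100,0,0,30,0,0,0,100]}}

```text
time_s: 13.43
ee_pos: [466.6, -96.5, 174.1]
ee_rot: [180.0, -0.0, 47.0]
force: [1.1, -0.5, 0.9]
gripper_width: 91.4
```

Emit:
{"fn": "servo_tool", "kwargs": {"motion": [-1.5,22.5,0,0,0,0,100,-1.5,22.5,0,0,0,0,100,-1.5,22.5,0,0,0,0,100,-1.5,22.5,0,0,0,0,100,-1.5,22.5,0,0,0,0,100,-1.5,22.5,0,0,0,0,100,-1.5,22.5,0,0,0,0,100,-1.4,22.1,0,0,0,0,100,0,0,-25,0,0,0,100,0,0,-25,0,0,0,100]}}

```text
time_s: 14.27
ee_pos: [455.9, 84.5, 123.1]
ee_rot: [179.8, -0.2, 47.1]
force: [-0.2, -0.9, -0.4]
gripper_width: 91.1
```

```bash
python3 snap.py a5 285,207 284,191; python3 - <<'E'
from m import *
T=pickle.load(open('pics/top_a5.pkl','rb'));S=pickle.load(open('pics/side_a5.pkl','rb'))
for f in(T,S): print(proj(f,[466.7,-96.5,96]),proj(f,[454.8,83.1,48]))
E
```

```text
{'time_s': 14.37, 'ee_pos': [451.91, 83.03, 119.6], 'ee_rot': [-179.72, 0.36, 47.03], 'force': [-0.25, -0.55, 1.31], 'gripper_width': 91.01, 'qpos': [8.98, 14.58, 113.46, -0.0, 52.41, -38.06]}
[285.78895909 205.17149898] [225.00165137 209.18634192]
[285.63748091 174.08729717] [256.60188918 225.27553062]
```

View pics/a5.png

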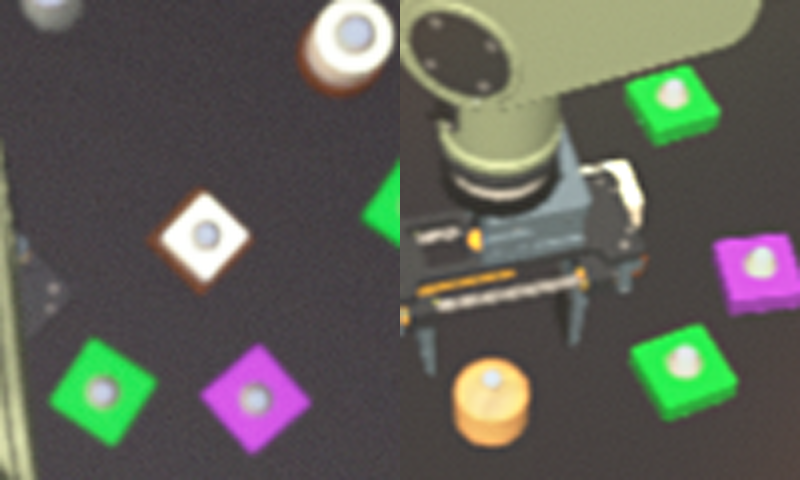

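The square barrel sits aligned on its foot. Its neck is at about (286.2,205.4), and the projected target is (285.8,205.2). I descend on the round head.

Emit:
{"fn": "servo_tool", "kwargs": {"motion": [0,0,-25,0,0,0,100,0,0,-25,0,0,0,100,0,0,-20,0,0,0,100,0,0,-15,0,0,0,100,0,0,-10,0,0,0,100,0,0,-5.5,0,0,0,100,0,0,0,0,0,0,80,0,0,0,0,0,0,65,0,0,0,0,0,0,55,0,0,0,0,0,0,40], "newtons": 20}}

```text
time_s: 15.2
ee_pos: [455.5, 83.2, 22.9]
ee_rot: [179.9, -0.1, 47.0]
force: [0.1, 0.1, 0.1]
gripper_width: 67.4
```

Emit:
{"fn": "servo_tool", "kwargs": {"motion": [0,0,0,0,0,0,40,0,0,0,0,0,0,40,0,0,0,0,0,0,40,0,0,0,0,0,0,40]}}

```text
time_s: 15.53
ee_pos: [455.1, 83.1, 22.4]
ee_rot: [180.0, -0.0, 47.0]
force: [-0.8, -0.2, 4.5]
gripper_width: 53.6
```

```bash
python3 snap.py a6 226,210 257,232
```

```text
{'time_s': 15.63, 'ee_pos': [455.07, 83.15, 22.45], 'ee_rot': [179.97, -0.04, 46.98], 'force': [-1.34, 0.3, 5.86], 'gripper_width': 53.86, 'qpos': [8.93, 22.79, 119.86, 0.0, 37.3, -38.06]}
```

View pics/a6.png

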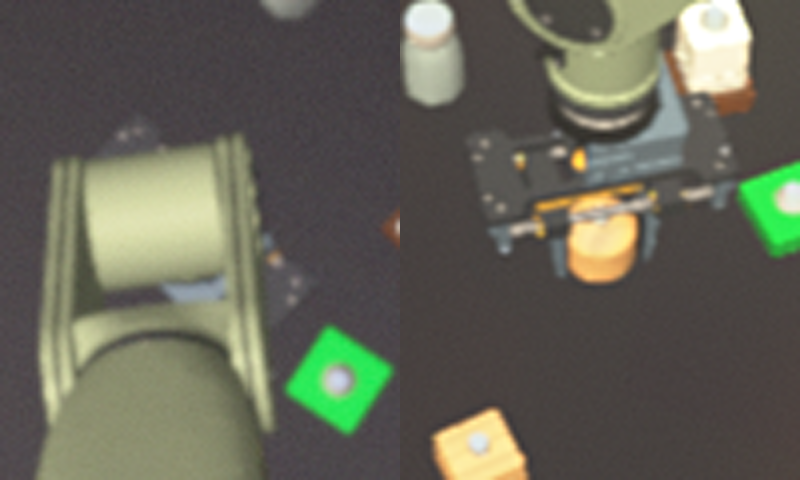

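The round head is gripped (53.9 mm opening). I lift it and carry it to the round barrel.

Emit:
{"fn": "servo_tool", "kwargs": {"motion": [0,0,5,0,0,0,40,0,0,20,0,0,0,40,0,0,35,0,0,0,40,0,0,35,0,0,0,40,0,0,35,0,0,0,40,0,0,30,0,0,0,40,10.6,-19.1,0,0,0,0,40,10.6,-19.1,0,0,0,0,40,10.6,-19.1,0,0,0,0,40,10.6,-19.1,0,0,0,0,40]}}

```text
time_s: 16.47
ee_pos: [497.2, 6.0, 182.2]
ee_rot: [-180.0, -0.0, 47.0]
force: [-0.5, -0.0, -0.1]
gripper_width: 53.9
```

Emit:
{"fn": "servo_tool", "kwargs": {"motion": [10.6,-19.1,0,0,0,0,40,10.6,-19.1,0,0,0,0,40,10.6,-19.1,0,0,0,0,40,10.6,-19.1,0,0,0,0,40,10.6,-19.1,0,0,0,0,40,10.6,-19.1,0,0,0,0,40,10.6,-19.1,0,0,0,0,40,10.6,-19.1,0,0,0,0,40,10.6,-19.1,0,0,0,0,40,10.6,-19.1,0,0,0,0,40]}}

```text
time_s: 17.3
ee_pos: [603.1, -185.1, 181.5]
ee_rot: [-179.9, 0.0, 47.0]
force: [0.8, 0.6, -1.2]
gripper_width: 53.9
```

Emit:
{"fn": "servo_tool", "kwargs": {"motion": [6.6,-11.5,0,0,0,0,40,4.5,-8,0,0,0,0,40,0,0,-20,0,0,0,40,0,0,-10,0,0,0,40,0,0,0,0,0,0,40,0,0,0,0,0,0,40]}}

```text
time_s: 17.8
ee_pos: [613.5, -203.1, 151.2]
ee_rot: [-179.9, 0.1, 47.0]
force: [0.0, 0.7, -3.0]
gripper_width: 53.9
```

```bash
python3 snap.py a7 320,160 263,143;python3 - <<'E'
from m import *
S=pickle.load(open('pics/side_a7.pkl','rb'))
im=S['image'][83:203,213:313][...,::-1].copy(); im=cv2.resize(im,(800,960),interpolation=cv2.INTER_CUBIC)
for W,c in ((disc(27,0)+[614.3,-203.8,130],(0,0,255)),(disc(27,72)+[614.3,-203.8,22],(255,0,0))):
  for p in proj(S,W)[::3]: cv2.circle(im,tuple(((p-[213,83]+.5)*8).astype(int)),3,c,-1)
cv2.imwrite('pics/a7c.png',im[0:600,100:700])
E
```

```text
{'time_s': 17.9, 'ee_pos': [614.47, -203.41, 152.66], 'ee_rot': [179.96, -0.03, 47.02], 'force': [-0.21, 0.02, -0.64], 'gripper_width': 53.49, 'qpos': [-19.34, 27.9, 86.31, 0.01, 65.75, -66.36]}
```

View pics/a7c.png

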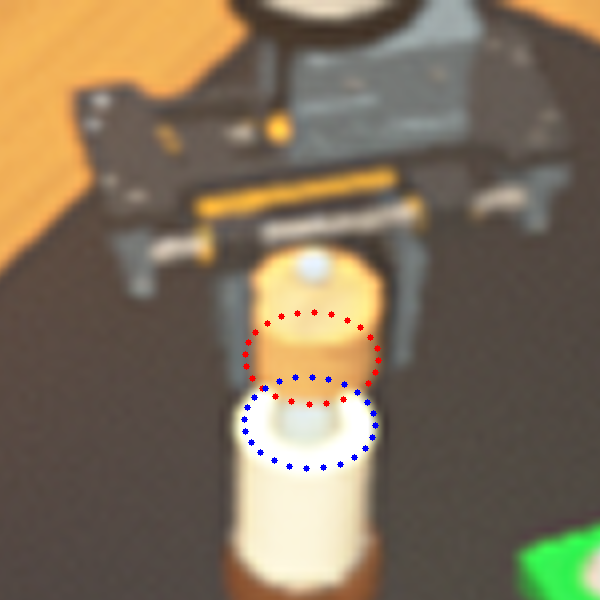

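```bash
python3 - <<'E'
from m import *
S=pickle.load(open('pics/side_a7.pkl','rb'));im=S['image'].astype(float)
# rows
for row in range(112,158,2):
    print(row,[int(x) for x in im[row,238:268,0]])
print(proj(S,[614.3,-203.8,[130]][0:2]+[130]),proj(S,[614.3,-203.8,164]),proj(S,[614.3,-203.8,94]),proj(S,[614.3,-203.8,22]))
E
```

```text
112 [94, 98, 106, 110, 115, 113, 107, 111, 126, 129, 130, 155, 188, 184, 124, 94, 101, 98, 95, 104, 146, 177, 176, 171, 167, 157, 142, 129, 122, 111]
114 [92, 97, 108, 117, 119, 127, 166, 202, 202, 184, 175, 181, 213, 211, 126, 78, 82, 81, 80, 79, 103, 140, 177, 210, 230, 237, 237, 228, 206, 189]
116 [90, 91, 98, 108, 115, 121, 114, 102, 93, 89, 85, 85, 97, 100, 84, 81, 83, 84, 93, 146, 228, 255, 255, 253, 244, 233, 229, 229, 232, 247]
118 [89, 89, 91, 106, 134, 145, 121, 93, 87, 89, 88, 90, 87, 87, 93, 105, 117, 111, 136, 225, 255, 255, 252, 250, 246, 237, 229, 226, 236, 246]
120 [90, 90, 89, 87, 92, 98, 94, 88, 87, 88, 89, 86, 88, 88, 94, 111, 121, 112, 118, 190, 247, 252, 251, 252, 253, 252, 250, 248, 248, 250]
122 [89, 88, 90, 89, 90, 89, 88, 88, 88, 89, 88, 89, 87, 88, 93, 101, 112, 111, 130, 218, 255, 253, 252, 252, 251, 248, 247, 248, 251, 252]
124 [90, 86, 88, 89, 89, 88, 88, 89, 88, 87, 87, 87, 88, 87, 91, 97, 105, 110, 121, 197, 248, 251, 252, 252, 250, 248, 250, 252, 252, 253]
126 [90, 89, 88, 87, 87, 88, 88, 88, 87, 88, 87, 87, 87, 87, 87, 91, 104, 111, 120, 186, 239, 243
[... 1538 characters left out ...]
, 252, 252, 252, 251, 249, 247]
150 [82, 83, 82, 81, 83, 83, 82, 82, 83, 84, 82, 84, 83, 82, 80, 92, 148, 220, 246, 249, 250, 251, 252, 252, 252, 252, 251, 251, 249, 247]
152 [84, 81, 81, 83, 83, 83, 82, 82, 81, 83, 81, 82, 82, 81, 82, 98, 137, 189, 237, 250, 252, 252, 252, 252, 252, 252, 251, 250, 249, 246]
154 [80, 81, 81, 83, 81, 82, 81, 82, 82, 82, 82, 82, 82, 81, 82, 103, 127, 144, 167, 210, 238, 251, 254, 253, 253, 253, 253, 251, 248, 239]
156 [81, 81, 81, 79, 82, 80, 80, 81, 82, 80, 81, 81, 83, 81, 82, 97, 121, 136, 141, 146, 156, 168, 178, 203, 221, 219, 204, 184, 163, 164]
[264.00042028 127.22160983] [264.30151923 119.2925453 ] [263.6934747  135.30463847] [263.11353351 150.57666522]
```

```bash
python3 - <<'E'
from m import *
S=pickle.load(open('pics/side_a7.pkl','rb'));im=S['image'].astype(float)
for name,rows,bgL,bgR in (('head',(122,124,126,128,129),None,None),('barrel',(138,140,142,144,146,148),None,None)):
  for row in rows:
    x=np.arange(240,290); g=im[row,240:290,0 if name=='barrel' else 0]
    mid=264; out=[]
    for s in (-1,1):
        j=mid
        while g[j-240]>170: j+=s
        a,b=g[j-240],g[j-s-240]; out.append(j-s*(170-a)/(b-a))
    print(name,row,np.round(out,2),round(sum(out)/2,2),round(out[1]-out[0],2))
def ext(z):
    p=proj(S,disc(27,z)+[614.3,-203.8,0]); return p[:,0].min().round(2),p[:,0].max().round(2),((p[:,0].min()+p[:,0].max())/2).round(2)
for z in (22,60,94,130,164): print(z,ext(z))
T=pickle.load(open('pics/top_a5.pkl','rb'))
E
```

```text
head 122 [256.45 272.54] 264.5 16.09
head 124 [256.64 271.9 ] 264.27 15.25
head 126 [256.76 271.51] 264.13 14.75
head 128 [256.79 271.51] 264.15 14.72
head 129 [256.81 271.22] 264.02 14.41
barrel 138 [254.59 271.71] 263.15 17.12
barrel 140 [254.78 271.18] 262.98 16.41
barrel 142 [254.76 270.97] 262.86 16.21
barrel 144 [254.73 270.69] 262.71 15.96
barrel 146 [254.68 270.63] 262.66 15.95
barrel 148 [254.63 270.71] 262.67 16.08
22 (np.float64(255.23), np.float64(271.0), np.float64(263.11))
60 (np.float64(255.37), np.float64(271.46), np.float64(263.41))
94 (np.float64(255.51), np.float64(271.88), np.float64(263.69))
130 (np.float64(255.65), np.float64(272.35), np.float64(264.0))
164 (np.float64(255.8), np.float64(272.8), np.float64(264.3))
```

The head looks about 1.5 mm to image-right of the barrel. I shift it by about 1 mm and lower it.

Emit:
{"fn": "servo_tool", "kwargs": {"motion": [0.8,0.6,-8,0,0,0,40,0,0,-8,0,0,0,40,0,0,-6,0,0,0,40,0,0,-5,0,0,0,40,0,0,-4,0,0,0,40,0,0,-3,0,0,0,40,0,0,0,0,0,0,40,0,0,0,0,0,0,40]}}

```text
time_s: 18.57
ee_pos: [615.1, -203.2, 117.8]
ee_rot: [-180.0, -0.0, 47.0]
force: [0.0, -0.7, -0.9]
gripper_width: 53.7
```

Emit:
{"fn": "servo_tool", "kwargs": {"motion": [0,0,-1,0,0,0,40,0,0,-1,0,0,0,40,0,0,-0.5,0,0,0,40,0,0,0,0,0,0,40,0,0,0,0,0,0,40]}}

```text
time_s: 18.98
ee_pos: [615.4, -203.3, 116.5]
ee_rot: [179.9, -0.0, 47.0]
force: [-1.4, 0.1, 5.9]
gripper_width: 53.4
```

Emit:
{"fn": "servo_tool", "kwargs": {"motion": [0,0,0,0,0,0,60,0,0,0,0,0,0,65,0,0,0,0,0,0,80,0,0,0,0,0,0,100,0,0,0,0,0,0,100,0,0,0,0,0,0,100,0,0,20,0,0,0,100,0,0,30,0,0,0,100,0,0,30,0,0,0,100,0,0,10,0,0,0,100]}}

```text
time_s: 19.82
ee_pos: [617.0, -203.9, 210.2]
ee_rot: [179.6, -0.2, 47.0]
force: [0.5, -0.7, 1.5]
gripper_width: 91.2
```

Emit:
{"fn": "servo_tool", "kwargs": {"motion": [-9.6,24.1,0,0,0,0.0115,100,-9.6,24.1,0,0,0,0.0115,100,-9.6,24.1,0,0,0,0.0115,100,-9.6,24.1,0,0,0,0.0115,100,-9.6,24.1,0,0,0,0.0115,100,-9.6,24.1,0,0,0,0.0115,100,-9.6,24.1,0,0,0,0.0115,100,-9.6,24.1,0,0,0,0.0115,100,-9.6,24.1,0,0,0,0.0115,100,-9.6,24.1,0,0,0,0.0115,100]}}

```text
time_s: 20.65
ee_pos: [518.2, 38.9, 204.9]
ee_rot: [-180.0, 0.0, 53.6]
force: [0.7, -0.1, 0.1]
gripper_width: 91.1
```

Emit:
{"fn": "servo_tool", "kwargs": {"motion": [-9.6,24.1,0,0,0,0.0115,100,-9.6,24.1,0,0,0,0.0115,100,-9.6,24.1,0,0,0,0.0115,100,-9.6,24.1,0,0,0,0.0115,100,-9.6,24.1,0,0,0,0.0115,100,-9.6,24.1,0,0,0,0.0115,100,-9.6,24.1,0,0,0,0.0115,100,-9.6,24.1,0,0,0,0.0115,100,-9.6,24.1,0,0,0,0.0115,100,-8.8,24.6,0,0,0,0.0085,100]}}

```text
time_s: 21.48
ee_pos: [422.9, 280.2, 205.0]
ee_rot: [-180.0, 0.0, 60.0]
force: [1.4, -0.4, 0.1]
gripper_width: 91.2
```

```bash
python3 snap.py a8 305,180 270,143
```

```text
{'time_s': 21.58, 'ee_pos': [422.66, 281.92, 204.99], 'ee_rot': [-179.94, -0.03, 60.21], 'force': [0.73, -0.31, -0.31], 'gripper_width': 91.54, 'qpos': [32.36, 13.49, 100.75, 0.08, 65.77, -27.88]}
```

View pics/a8.png

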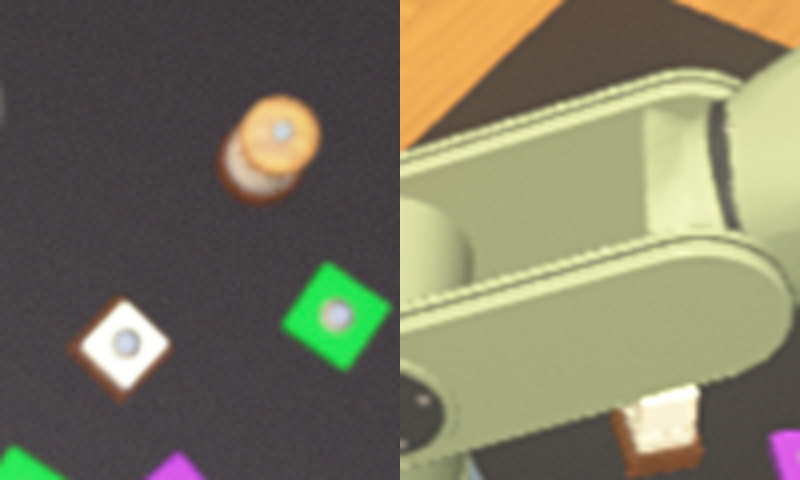

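The round mill stands complete (top-view crop (280,135)). I descend on the square head.

Emit:
{"fn": "servo_tool", "kwargs": {"motion": [0,0,-30,0,0,0,100,0,0,-35,0,0,0,100,0,0,-35,0,0,0,100,0,0,-30,0,0,0,100,0,0,-25,0,0,0,100,0,0,-15,0,0,0,100,0,0,-10,0,0,0,100,0,0,-3.5,0,0,0,90,0,0,0,0,0,0,75,0,0,0,0,0,0,60]}}

```text
time_s: 22.42
ee_pos: [424.6, 279.5, 22.7]
ee_rot: [180.0, -0.1, 60.0]
force: [0.8, 0.4, -0.5]
gripper_width: 74.0
```

Emit:
{"fn": "servo_tool", "kwargs": {"motion": [0,0,0,0,0,0,50,0,0,0,0,0,0,40,0,0,0,0,0,0,32,0,0,0,0,0,0,32,0,0,0,0,0,0,32,0,0,0,0,0,0,32,0,0,0,0,0,0,32]}}

```text
time_s: 23.0
ee_pos: [424.1, 279.5, 22.5]
ee_rot: [180.0, -0.0, 60.0]
force: [-0.7, -0.9, 5.9]
gripper_width: 46.3
```

```bash
python3 snap.py a9 162,219 227,287
```

```text
{'time_s': 23.1, 'ee_pos': [424.1, 279.45, 22.49], 'ee_rot': [179.98, -0.04, 60.0], 'force': [-0.85, -0.87, 6.05], 'gripper_width': 45.85, 'qpos': [32.08, 25.73, 113.95, 0.0, 40.27, -27.91]}
```

View pics/a9.png

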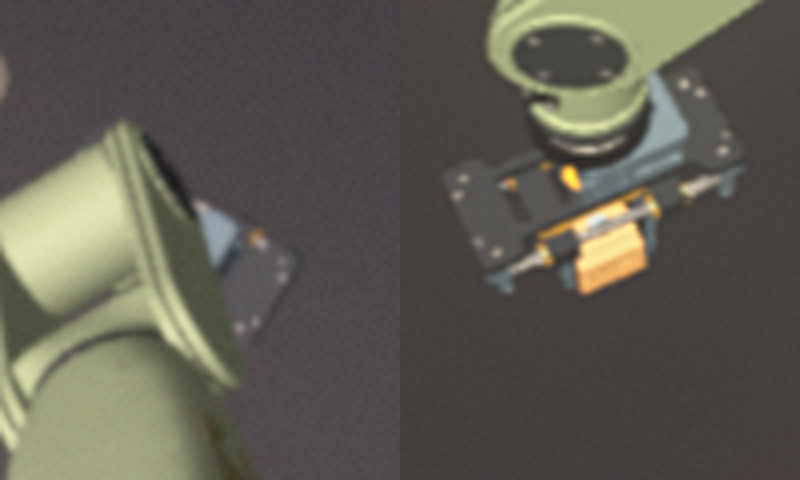

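The square head is gripped (46 mm opening). I carry it to the square barrel and turn it back to 47°.

Emit:
{"fn": "servo_tool", "kwargs": {"motion": [0,0,5,0,0,0,32,0,0,20,0,0,0,32,0,0,35,0,0,0,32,0,0,35,0,0,0,32,0,0,30,0,0,0,32,0,0,15,0,0,0,32,2.3,-20.5,0,0,0,-0.0125,32,2.3,-20.5,0,0,0,-0.0125,32,2.3,-20.5,0,0,0,-0.0125,32,2.3,-20.5,0,0,0,-0.0125,32]}}

```text
time_s: 23.93
ee_pos: [432.8, 196.4, 162.0]
ee_rot: [-180.0, 0.0, 57.1]
force: [0.3, 0.2, -1.4]
gripper_width: 46.2
```

Emit:
{"fn": "servo_tool", "kwargs": {"motion": [2.3,-20.5,0,0,0,-0.0125,32,2.3,-20.5,0,0,0,-0.0125,32,2.3,-20.5,0,0,0,-0.0125,32,2.3,-20.5,0,0,0,-0.0125,32,2.3,-20.5,0,0,0,-0.0125,32,2.3,-20.5,0,0,0,-0.0125,32,2.3,-20.5,0,0,0,-0.0125,32,2.3,-20.5,0,0,0,-0.0125,32,2.3,-20.5,0,0,0,-0.0125,32,2.3,-20.5,0,0,0,-0.0125,32]}}

```text
time_s: 24.77
ee_pos: [455.7, -8.7, 161.9]
ee_rot: [-180.0, 0.0, 49.9]
force: [-0.1, -0.0, -0.2]
gripper_width: 45.9
```

Emit:
{"fn": "servo_tool", "kwargs": {"motion": [2.3,-20.5,0,0,0,-0.0125,32,2.3,-20.5,0,0,0,-0.0125,32,2.3,-20.5,0,0,0,-0.0125,32,2.3,-20.5,0,0,0,-0.0125,32,1.4,-6.8,0,0,0,-0.0019,32,0,0,-15,0,0,0,32,0,0,-7,0,0,0,32,0,0,0,0,0,0,32,0,0,0,0,0,0,32]}}

```text
time_s: 25.52
ee_pos: [466.2, -95.8, 139.6]
ee_rot: [-179.9, 0.0, 47.0]
force: [-0.6, 1.0, -1.0]
gripper_width: 45.9
```

```bash
python3 snap.py a10 285,207 285,175; python3 - <<'E'
from m import *
S=pickle.load(open('pics/side_a10.pkl','rb'))
c,s=np.cos(np.radians(47)),np.sin(np.radians(47));R=np.array([[c,-s,0],[s,c,0],[0,0,1]])
im=S['image'][115:235,235:335][...,::-1].copy(); im=cv2.resize(im,(800,960),interpolation=cv2.INTER_CUBIC)
for a,z,col in ((46,118,(0,0,255)),(46,152,(0,0,255)),(44,82,(255,0,0)),(60,22,(0,255,0))):
  W=sq(a,z)@R.T+[466.7,-96.5,0]
  for p in proj(S,W): cv2.circle(im,tuple(((p-[235,115]+.5)*8).astype(int)),3,col,-1)
cv2.imwrite('pics/a10c.png',im[100:700,100:700])
E
```

```text
{'time_s': 25.62, 'ee_pos': [466.91, -96.02, 140.34], 'ee_rot': [179.98, -0.02, 47.03], 'force': [-0.2, -0.95, -0.34], 'gripper_width': 45.43, 'qpos': [-13.01, 14.35, 110.09, 0.01, 55.53, -60.05]}
```

View pics/a10c.png

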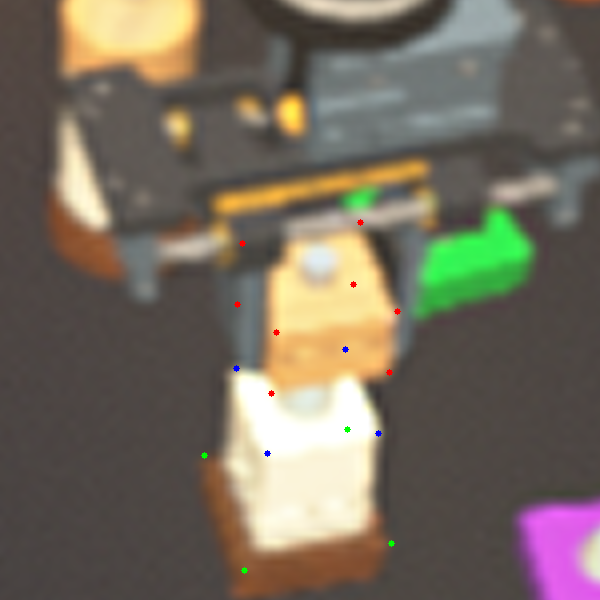

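```bash
python3 - <<'E'
import m; from m import *
def white(f,c,R=26,thr=0):
    im=f['image'].astype(np.float32); x0,y0=c[0]-R,c[1]-R; cr=im[y0:y0+2*R,x0:x0+2*R]
    d=cv2.resize(cr[...,2],None,fx=8,fy=8,interpolation=cv2.INTER_CUBIC)
    mm=(d>thr).astype(np.uint8); n,l,st,ce=cv2.connectedComponentsWithStats(mm); k=l[R*8,R*8] or 1+np.argmax(st[1:,4])
    p=np.argwhere(l==k)[:,::-1]; return (cv2.convexHull(p.astype(np.int32))[:,0]+.5)/8-.5+[x0,y0]
m.hull=white
T=pickle.load(open('pics/top_a8.pkl','rb'))
for t in (110,140,170):
    r=fit('sbar',[(T,(286,206))],(466,-96),base=22.,yaw0=np.radians(47),thr=t); print(np.round(r[:3],1),np.round(r[3],2),round(r[4],2))
E
```

```text
[466.4 -97.9 -42.8] [0.49] 0.22
[466.5 -98.  -42.7] [0.13] 0.24
[466.7 -98.  -42.8] [-0.2] 0.27
```

The two views disagree by 1–1.5 mm in opposite directions, which is inside the 3 mm clearance. The barrel yaw measures 47.2° as wanted, so I lower straight down.

Emit:
{"fn": "servo_tool", "kwargs": {"motion": [0,0,-8,0,0,0,32,0,0,-8,0,0,0,32,0,0,-6,0,0,0,32,0,0,-5,0,0,0,32,0,0,-4,0,0,0,32,0,0,-3,0,0,0,32,0,0,0,0,0,0,32,0,0,0,0,0,0,32]}}

```text
time_s: 26.28
ee_pos: [466.7, -96.5, 105.8]
ee_rot: [-180.0, 0.0, 47.0]
force: [0.3, 0.3, -0.4]
gripper_width: 45.7
```

Emit:
{"fn": "servo_tool", "kwargs": {"motion": [0,0,-1,0,0,0,32,0,0,-1,0,0,0,32,0,0,-0.5,0,0,0,32,0,0,0,0,0,0,32,0,0,0,0,0,0,32]}}

```text
time_s: 26.7
ee_pos: [467.0, -96.6, 104.5]
ee_rot: [179.9, -0.0, 47.0]
force: [-2.4, -0.0, 5.6]
gripper_width: 45.8
```

Seated at 104.5 mm. I release, rise and move aside towards the start.

Emit:
{"fn": "servo_tool", "kwargs": {"motion": [0,0,0,0,0,0,52,0,0,0,0,0,0,57,0,0,0,0,0,0,70,0,0,0,0,0,0,90,0,0,0,0,0,0,100,0,0,0,0,0,0,100,0,0,20,0,0,0,100,0,0,30,0,0,0,100,0,0,35,0,0,0,100,0,0,30,0,0,0,100]}}

```text
time_s: 27.53
ee_pos: [466.7, -96.5, 220.1]
ee_rot: [180.0, -0.0, 47.0]
force: [1.2, -0.4, 0.3]
gripper_width: 90.7
```

Emit:
{"fn": "servo_tool", "kwargs": {"motion": [-5,25,0,0,0,0,100,-5,30,0,0,0,0,100,-5,35,0,0,0,0,100,-5,35,0,0,0,0,100,-5,35,0,0,0,0,100,-5,35,0,0,0,0,100,-5,35,0,0,0,0,100,-5,35,0,0,0,0,100,-5,35,0,0,0,0,100,-5,35,0,0,0,0,100]}}

```text
time_s: 28.37
ee_pos: [416.0, 240.2, 218.5]
ee_rot: [180.0, -0.0, 47.0]
force: [0.5, -0.4, -0.3]
gripper_width: 91.1
```

Emit:
{"fn": "servo_tool", "kwargs": {"motion": [-10,25,0,0,0,0,100,-10,25,0,0,0,0,100,-10,25,0,0,0,0,100,-10,15,0,0,0,0,100,0,0,0,0,0,0,100,0,0,0,0,0,0,100]}}

```text
time_s: 28.87
ee_pos: [376.3, 328.8, 218.2]
ee_rot: [180.0, 0.0, 47.1]
force: [-0.4, -0.3, -0.2]
gripper_width: 91.4
```

```bash
python3 snap.py a11 305,180 273,155; python3 - <<'E'
import pickle,cv2
cv2.imwrite('pics/a11f.png',pickle.load(open('pics/side_a11.pkl','rb'))['image'][...,::-1])
E
```

```text
{'time_s': 28.97, 'ee_pos': [376.92, 327.77, 218.35], 'ee_rot': [179.97, 0.03, 46.98], 'force': [-0.22, -0.25, -0.07], 'gripper_width': 91.14, 'qpos': [39.71, 12.13, 100.52, -0.04, 67.37, -7.25]}
```

View pics/a11.png

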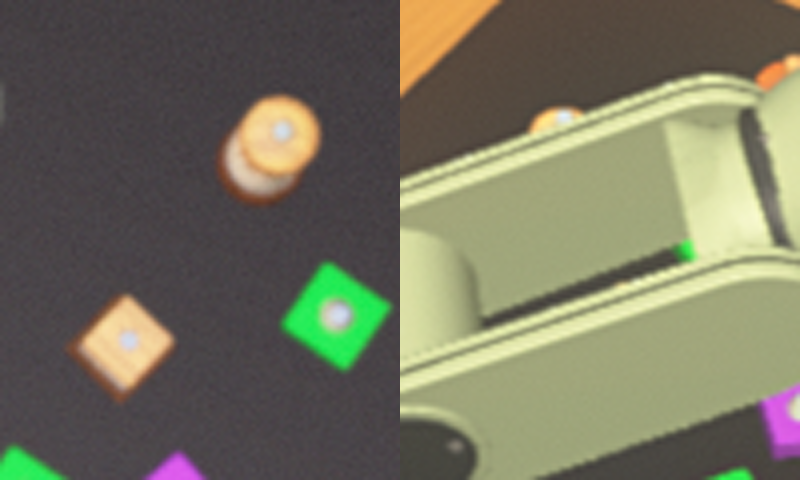

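View pics/a11f.png

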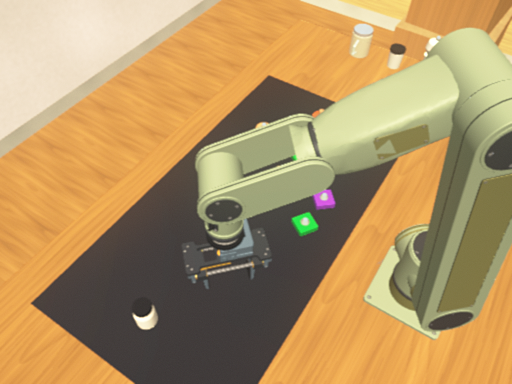

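The top view is good. I move the arm to the other side for a clear side view.

Emit:
{"fn": "servo_tool", "kwargs": {"motion": [0,-30,2,0,0,0,100,0,-30,2,0,0,0,100,0,-30,2,0,0,0,100,0,-30,2,0,0,0,100,0,-30,2,0,0,0,100,0,-30,2,0,0,0,100,0,-30,2,0,0,0,100,0,-30,2,0,0,0,100,0,-30,2,0,0,0,100,0,-30,2,0,0,0,100]}}

```text
time_s: 29.8
ee_pos: [376.2, 26.0, 238.8]
ee_rot: [180.0, -0.0, 46.9]
force: [0.2, -0.4, -0.1]
gripper_width: 91.0
```

Emit:
{"fn": "servo_tool", "kwargs": {"motion": [0,-30,2,0,0,-0.08,100,0,-30,2,0,0,-0.08,100,0,-30,2,0,0,-0.08,100,0,-30,2,0,0,-0.08,100,0,-30,2,0,0,-0.08,100,0,-30,2,0,0,-0.08,100,0,-30,2,0,0,-0.08,100,0,-30,2,0,0,-0.08,100,0,-30,2,0,0,-0.08,100,0,-30,2,0,0,-0.08,100]}}

```text
time_s: 30.63
ee_pos: [375.3, -274.0, 258.7]
ee_rot: [180.0, -0.0, 0.8]
force: [0.4, 0.1, 0.5]
gripper_width: 91.2
```

Emit:
{"fn": "servo_tool", "kwargs": {"motion": [-10,-30,0,0,0,-0.08,100,-10,-30,0,0,0,-0.08,100,-10,-30,0,0,0,-0.08,100,-10,-30,0,0,0,-0.08,100,-10,-30,0,0,0,0,100,-10,-30,0,0,0,0,100,-10,-30,0,0,0,0,100,-10,-20,0,0,0,0,100,0,0,0,0,0,0,100,0,0,0,0,0,0,100]}}

```text
time_s: 31.47
ee_pos: [294.8, -502.6, 258.0]
ee_rot: [-180.0, 0.0, -17.4]
force: [-0.4, 0.2, -0.7]
gripper_width: 91.4
```

```bash
python3 snap.py a12 305,180 273,155; python3 - <<'E'
import pickle,cv2
import numpy as np
S=pickle.load(open('pics/side_a12.pkl','rb'));cv2.imwrite('pics/a12f.png',S['image'][...,::-1])
from h import *
def disp(k,a,b):
    pass
A=pickle.load(open('pics/top0.pkl','rb'))['image'].astype(int);B=pickle.load(open('pics/top_a12.pkl','rb'))['image'].astype(int)
for n,(u,v) in dict(shaker=(248,144),jar=(102,176),pot=(402,189)).items(): print(n,np.abs(A-B)[v-18:v+18,u-18:u+18].max(-1).mean().round(1))
E
```

```text
{'time_s': 31.57, 'ee_pos': [295.96, -501.11, 258.39], 'ee_rot': [-179.96, 0.02, -17.25], 'force': [0.46, 1.04, 1.02], 'gripper_width': 91.25, 'qpos': [-60.58, 18.15, 86.18, 0.02, 75.71, -43.34]}
shaker 3.3
jar 3.5
pot 3.3
```

View pics/a12.png

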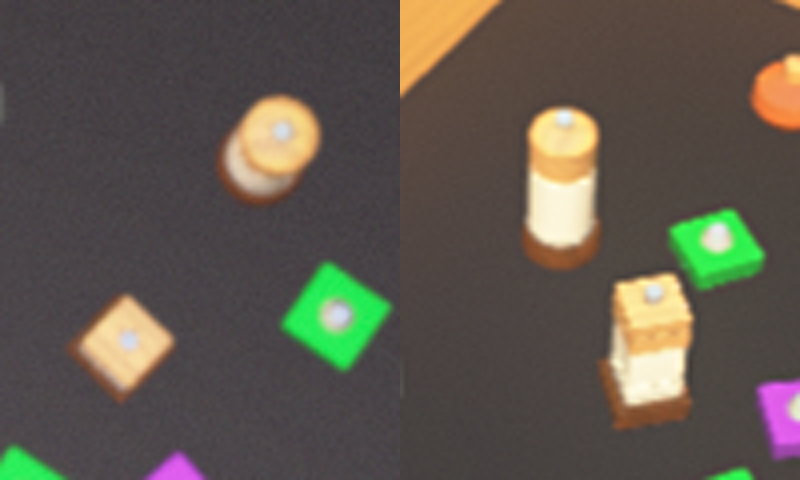

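View pics/a12f.png

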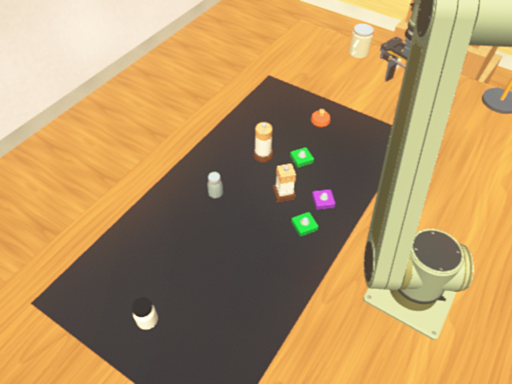

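Both mills stand complete in the side view, at about (263,140) and (286,182), with no steel neck visible and the square sides parallel. The bystanders have not moved. I hand in.

```bash
python3 -c "
from workcell import env; print(env.job_done())"
```

```text
the job is handed in; nothing more can be done
None
```

I put both white barrels on their own brown feet first, then each head on its own barrel, and handed the job in at about 32 s of the 112 s allowed.

- **Seating:** all four placings made contact within 0.5 mm of the expected height. In the last pictures both mills stand free and closed, with no steel neck showing.
- **Alignment:** the square barrel measured within 1° of its foot, and I released the head at the same angle as the barrel.
- **Bystanders:** the top-view pixels around the shaker, jar and pot were unchanged from the start apart from image noise.
- **Disagreement:** the two cameras differed by 1–2 mm on where some parts were. For the heads they also pointed in different directions, so each may sit 1–2 mm off its axis, within the 3 mm of play.

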